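# Match the heat sink to the sample

### The job

One sample board lies on the teal mat in front of the blue parts bins; look at the heat sink screwed to it. From the bins take the heat sink with the same profile and stand it upright in the middle of the empty outlined square on that board, then let go. The other sample board, put aside at the robot's right, is not in use.

Things in the scene. Friction and masses are not known exactly. Their poses are not given: they have to be found in the camera images.
- part_t_mid (a point): Loose bare-aluminium heat sink, T profile seen from above, standing on end in a bin: 46 (own x) x 44 (own y) x 40 mm high, 85 g. Bar at x 13 to 23, 44 long; stem 10 thick, on y = 0, from the bar to x -23: pinch it across y near x -6. Bin compartments, 3 in a row, are 110 x 130 mm (130 along the row); floor 5 mm thick, walls 5 thick, 20 high. Who is in which varies. Point: centre of the outline, half-way up; z up.
- part_u_mid (a point): Loose bare-aluminium heat sink, U profile seen from above, standing on end in a bin: 46 (own x) x 44 (own y) x 40 mm high, 85 g. Back at x 13 to 23, 44 long; two flanges 8 thick run from its ends to x -23, gap 28: hold it across their outer faces, 44 apart in y. Its compartment among the three varies; the third holds an L profile, never wanted. Point: centre of the outline, half-way up; z up.
- square_t (a point): Centre, on the top face, of the empty outlined 80 mm square on the T sample board (plywood, fixed, x 100, y 210, 6 mm thick). Its T sample, as big as the loose ones, is screwed down 100 mm from here to board +y. World y above -0.26 m: the board lies on the mat in front of the bins, its sample is to be matched; else it is put aside on the right, unused. z up.
- square_u (a point): Centre, on the top face, of the empty outlined 80 mm square on the U sample board (plywood, fixed, x 100, y 210, 6 mm thick). Its U sample, as big as the loose ones, is screwed down 100 mm from here to board -y. World y above -0.26 m: the board lies on the mat in front of the bins, its sample is to be matched; else it is put aside on the right, unused. z up.
Mind the look-alikes: they are no part of the job. Leave any black or pink look-alike of the part that bears part_u_mid alone. Leave any green or pink look-alike of the part that bears part_t_mid alone.

How it is judged:
At the end, for the whole second after the job is handed in: The heat sink that matches the sample on the board in front of the bins stands upright (within 10 degrees) and at rest on that board, its centre within 20 mm of the centre of the outlined square (((world y of square_t above -0.26 m and horizontal distance between part_t_mid and square_t below 0.02 m and angle between part_t_mid's own z axis and vertical below 0.17 rad and z of part_t_mid in the frame of square_t between 0.016 and 0.024 m and linear speed of part_t below 0.02 m/s) or (world y of square_u above -0.26 m and horizontal distance between part_u_mid and square_u below 0.02 m and angle between part_u_mid's own z axis and vertical below 0.17 rad and z of part_u_mid in the frame of square_u between 0.016 and 0.024 m and linear speed of part_u below 0.02 m/s))); the robot touches nothing.
It fails at once if the listed heat sink that does not match the sample is moved more than 70 mm ((world y of square_t above -0.26 m and distance of part_u_mid from where it was at the start of the episode above 0.07 m) or (world y of square_u above -0.26 m and distance of part_t_mid from where it was at the start of the episode above 0.07 m)).
It also fails if it takes over 35 s, if anything falls off the work surface, if the arm or the gripper's body presses on something with over 40 N, if the wrist force passes 120 N, or if a joint passes its speed limit or range.

### The arm

A 6-joint arm with a two-finger parallel gripper is mounted at the origin on the work surface. World frame = base frame: x ahead of the robot, y to its left, z up, the work surface at z = 0. Lengths are in m, angles in rad, forces in N, time in s.
With the tool pointing down it reaches from about 0.375 to 0.975 m from the base axis. Payload 3.8 kg.
Tool frame: the origin (TCP) lies midway between the tips of the shut fingers; the grasp point (between the pads) lies 19 mm behind it; z points along the fingers, y is the direction in which the jaws open and shut (so a half turn about z gives the same grasp; the last joint's range is limited). The gripper opens to 85 mm and grips with 20 to 120 N. Pads are 22 mm wide; open, the fingers measure 114 mm over their backs; the gripper's body (76 mm by 85 mm) begins 54 mm behind the grasp point. The pads swing forward as they close: fully open they stand 13 mm farther back than shut.
Start: joints at [-1.212, 0.264, 1.604, -0, 1.274, -0.037], TCP at [0.26, -0.623, 0.231] pointing down, gripper open.
Joint ranges: [-2.63, 2.63], [-0.94, 2.18], [0.31, 2.57], [-1.31, 4.45], [0, 2.66], [-2.55, 2.55]. Speed limits (rad/s): [2.57, 2.57, 3.14, 3.14, 3.14, 3.14].

### API

Orientations are given as a rotation vector (axis times angle).
In Python, from workcell import bot gives the robot as it stands.
- The arm moves only by the tool drive_tool, never from a script. Its argument "deltas" is a list of rows, each an object with "hand": the opening, from 0 (shut) to 1 (fully open); "offset": the shift along the world's x, y, z in cm, a list of three; "angular": the turn, a rotation vector about the world's x, y, z in degrees, a list of three. A call has 1 to 8 rows; each row is the pose to reach, as a shift and turn from the pose commanded when the call began; what a row does not reach only later rows make up. A row lasts 1/8 s, in which the tool goes at most 62.5 mm and 10.7 degrees, less where a joint would pass 70% of its speed; a pose out of reach is approached as far as the arm can. A call with a gripper value outside its range is refused whole. The fingers move at their own pace and stop on an object; "force" is the grip in N (left out, the last holds). Time passes only in rows, so rows that repeat a pose let the fingers close. It gives the time, the measured TCP pose, the force and the opening at its end, in the units of the state.
- bot.read_state(): the state, without advancing time (a new reading comes with each control period).
- bot.read_camera(name): name is "scene" or "top" or "wrist"; returns a dict with "frame" (480x640x3 uint8, blue, green, red), "mtx" (3x3 intrinsics, pixels), "R" (3x3) and "t" (3): a world point X has camera coordinates R X + t. Camera axes: x right, y down, z forward; pixel columns grow to the right and rows downward; lengths in m; the calibration is good to about 2 mm. A picture is of the moment at which its call begins. There is no depth.
- bot.finish_job(): hands the job in, once; it reports no verdict.
The state is a dict: "time": time; "q": joint angles; "joint_vel": joint speeds; "joint_torque": joint torques, N m; "tool_pos": TCP position; "tcp_rot": TCP orientation; "wrist_force": force on the tool from outside, world axes, zero at the start; "torque": the same for the moment, N m; "width": opening from 0.0 (shut) to 1.0 (fully open).
Only numpy, scipy, OpenCV 4.12 (cv2) and the standard library are available. Lean on these libraries where they do the work, as an engineer would, in place of code of your own. Each camera call takes 0.05 s, during which the arm holds its last target. There are 200 camera calls.

## Working session

There is one attempt and no reset: what is moved stays moved. The work goes in short steps, Python scripts to look and compute and a tool call to move; the robot and the scene stay as the last step left them, time stands still between calls to the robot, and variables do not carry over. Pictures are saved under pics/ and viewed, about 8 in all and at most 12, crops included, and the job is handed in when it is done.

Besides the shell and the picture viewer there is one more tool, called by a JSON object that holds its "name" and its "arguments". drive_tool: Moves the arm, as the interface text tells. Its arguments: {"type":"object","properties":{"deltas":{"type":"array"},"force":{"type":"number"}},"required":["deltas"]}

```bash
mkdir -p pics; cat > h.py <<'E'
import numpy as np, cv2, pickle
from workcell import bot
def grab(n,f):
    c=bot.read_camera(n); cv2.imwrite(f'pics/{f}.png',c['frame']); pickle.dump(c,open(f'pics/{f}.pkl','wb')); return c
def load(f): return pickle.load(open(f'pics/{f}.pkl','rb'))
def ray(c,uv,z):
    R=np.array(c['R']);t=np.array(c['t']);o=-R.T@t
    d=R.T@np.linalg.inv(c['mtx'])@np.array([uv[0],uv[1],1.]); return o+d*(z-o[2])/d[2]
def proj(c,X):
    p=np.array(c['mtx'])@(np.array(c['R'])@np.array(X)+np.array(c['t'])); return p[:2]/p[2]
E
python3 - <<'E'
from h import *
for n in('top','scene'):
    c=grab(n,n+'0'); print(n,-np.array(c['R']).T@c['t'],c['mtx'][0])
print(bot.read_state())
E
```

```text
top [ 0.52759163 -0.14425591  0.86539591] [433.78751544   0.         318.55578343]
scene [ 1.10214364 -0.46966699  0.79205159] [512.97509589   0.         319.31421143]
{'time': 0.1, 'q': array([-1.21190731e+00,  2.64668501e-01,  1.60526580e+00,  2.59236939e-05,
        1.27374122e+00, -3.68930951e-02]), 'joint_vel': array([ 0.00132552, -0.00206412, -0.00216167, -0.00126064, -0.00067769,
        0.00064386]), 'joint_torque': array([ 6.02961100e-04, -5.16705680e+01, -3.68590021e+01,  2.01087420e-05,
        6.27550078e-03, -3.46843514e-07]), 'tool_pos': array([ 0.26000171, -0.62217099,  0.23007751]), 'tcp_rot': array([-3.07826199e+00, -6.17226643e-01,  4.85734830e-04]), 'wrist_force': array([-0.63533915,  0.75622096,  0.35981989]), 'torque': array([-0.067437  ,  0.00984181,  0.01398824]), 'width': 1.0011500078898214}
```

View pics/top0.png

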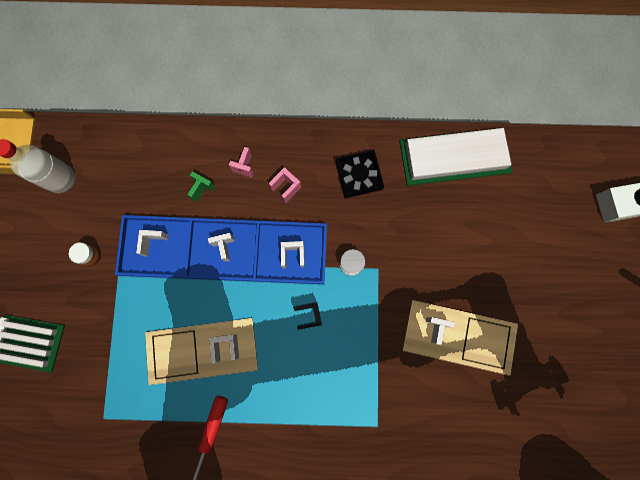

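View pics/scene0.png

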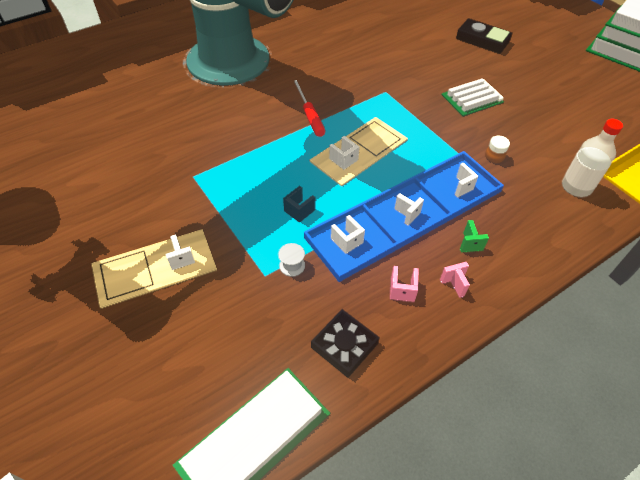

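The mat board carries a U sample (sample at about 223,348; empty square at 175,355). The bare U is in the right-hand compartment at top-view (292,252), with its back towards +x. A T is in the middle compartment and an L in the left one.

```bash
python3 - <<'E'
from h import *
c=load('top0'); f=c['frame']; hsv=cv2.cvtColor(f,cv2.COLOR_BGR2HSV)
m=cv2.inRange(hsv,(0,0,170),(180,60,255)); roi=np.zeros_like(m); roi[228:280,268:318]=1; m*=roi
cs,_=cv2.findContours(m,0,2); k=max(cs,key=cv2.contourArea); print(cv2.contourArea(k))
X=np.array([ray(c,p[0],.045)[:2] for p in k],np.float32)
print('U',cv2.minAreaRect(X), X.min(0),X.max(0))
g=cv2.inRange(cv2.cvtColor(f,cv2.COLOR_BGR2GRAY),0,75)
roi[:]=0; roi[325:384,148:203]=1; b=cv2.inRange(hsv,(0,40,0),(40,255,255))
cs,_=cv2.findContours(g*roi,0,2)
for k in sorted(cs,key=cv2.contourArea)[-2:]:
    r=cv2.minAreaRect(np.array([ray(c,p[0],.006)[:2] for p in k],np.float32)); print('sq',r)
a=f[215:395,110:340]; cv2.imwrite('pics/crop0.png',cv2.resize(a,None,fx=3.3,fy=3.3,interpolation=2))
for p in [(175,355),(257,222),(324,225),(323,283),(254,279)]: print(p,ray(c,p,.02))
E
```

```text
204.0
U ((0.6505547761917114, -0.0900166854262352), (0.04652483016252518, 0.04225616529583931), 1.8961037397384644) [ 0.626868   -0.11190289] [ 0.6743484  -0.06819013]
sq ((0.4047766327857971, 0.10916222631931305), (0.00919910054653883, 0.0686669871211052), 1.5546317100524902)
sq ((0.4534429609775543, 0.13115918636322021), (0.0834583044052124, 0.08273851871490479), 9.2371187210083)
(175, 355) [0.4528114 0.1259891 0.02     ]
(257, 222) [ 0.714873   -0.01633175  0.02      ]
(324, 225) [ 0.71238232 -0.15008922  0.02      ]
(323, 283) [ 0.59684047 -0.15103492  0.02      ]
(254, 279) [ 0.60098768 -0.01625296  0.02      ]
```

View pics/crop0.png

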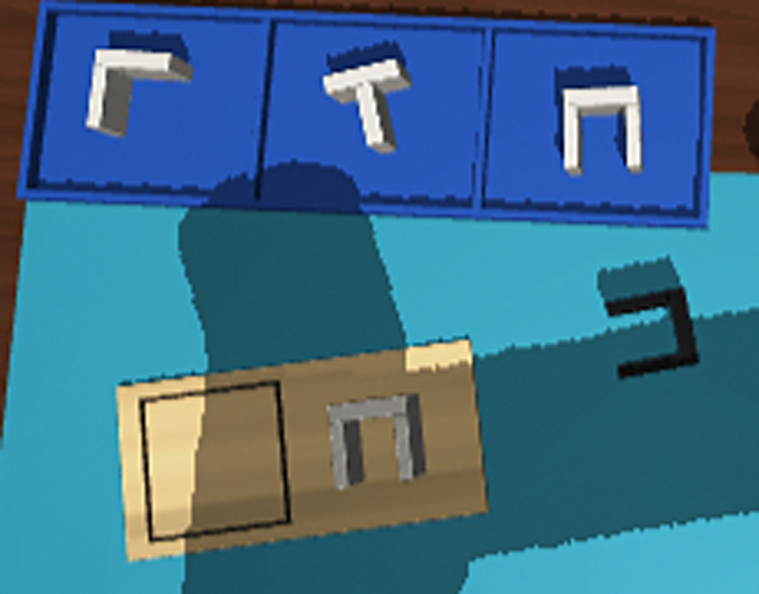

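The crop confirms the layout: bare U at about (0.651,-0.090), yaw ≈2°; square centre at about (0.453,0.131); black U look-alike at right. I'm going above the bare U.

{"name": "drive_tool", "arguments": {"deltas": [{"hand": 1,"offset": [39,53.2,-6],"angular": [0,0,-21]},{"hand": 1,"offset": [39,53.2,-6],"angular": [0,0,-21]},{"hand": 1,"offset": [39,53.2,-6],"angular": [0,0,-21]},{"hand": 1,"offset": [39,53.2,-6],"angular": [0,0,-21]},{"hand": 1,"offset": [39,53.2,-6],"angular": [0,0,-21]},{"hand": 1,"offset": [39,53.2,-6],"angular": [0,0,-21]},{"hand": 1,"offset": [39,53.2,-6],"angular": [0,0,-21]},{"hand": 1,"offset": [39,53.2,-6],"angular": [0,0,-21]}], "force": 40}}

```text
time: 1.1
tool_pos: [0.5553, -0.2193, 0.1855]
tcp_rot: [-3.141, -0.046, 0.001]
wrist_force: [0.2, 0.1, 1.2]
width: 1.002
```

{"name": "drive_tool", "arguments": {"deltas": [{"hand": 1,"offset": [9.5,13,-1.5],"angular": [0,0,0]},{"hand": 1,"offset": [9.5,13,-1.5],"angular": [0,0,0]},{"hand": 1,"offset": [9.5,13,-1.5],"angular": [0,0,0]},{"hand": 1,"offset": [9.5,13,-1.5],"angular": [0,0,0]},{"hand": 1,"offset": [9.5,13,-1.5],"angular": [0,0,0]}]}}

```text
time: 1.72
tool_pos: [0.649, -0.0914, 0.1704]
tcp_rot: [3.141, 0.047, -0.002]
wrist_force: [-0.3, -0.7, -0.5]
width: 0.995
```

```bash
python3 - <<'E'
from h import *
c=grab('wrist','w1'); f=c['frame']; print(proj(c,[.6506,-.09,.045]))
s=bot.read_state(); print(s['tool_pos'],s['tcp_rot'])
m=cv2.inRange(cv2.cvtColor(f,cv2.COLOR_BGR2HSV),(0,0,150),(180,60,255))
cs,_=cv2.findContours(m,0,2)
for k in cs:
    if cv2.contourArea(k)>1500:
        X=np.array([ray(c,p[0],.045)[:2] for p in k],np.float32); print(cv2.contourArea(k),cv2.boundingRect(k),cv2.minAreaRect(X))
E
```

```text
[320.23276633 222.88326258]
[ 0.64885217 -0.09200105  0.17060005] [ 3.14102649e+00  4.50727040e-02 -1.77889608e-03]
2132.5 (198, 349, 43, 74) ((0.517376720905304, -0.01390729658305645), (0.06529215723276138, 0.028160855174064636), 8.59019660949707)
2417.0 (572, 317, 68, 78) ((0.5531566143035889, -0.3103163242340088), (0.040867071598768234, 0.061368200927972794), 79.04434204101562)
3548.5 (440, 207, 85, 68) ((0.639218807220459, -0.20204085111618042), (0.04597128927707672, 0.04936186596751213), 30.605558395385742)
2301.5 (284, 188, 69, 70) ((0.6500989198684692, -0.08890387415885925), (0.04691273719072342, 0.04427015408873558), 3.0148825645446777)
1777.0 (65, 162, 72, 77) ((0.6592221260070801, 0.0460803285241127), (0.04610600695014, 0.044607024639844894), 16.575889587402344)
```

View pics/w1.png

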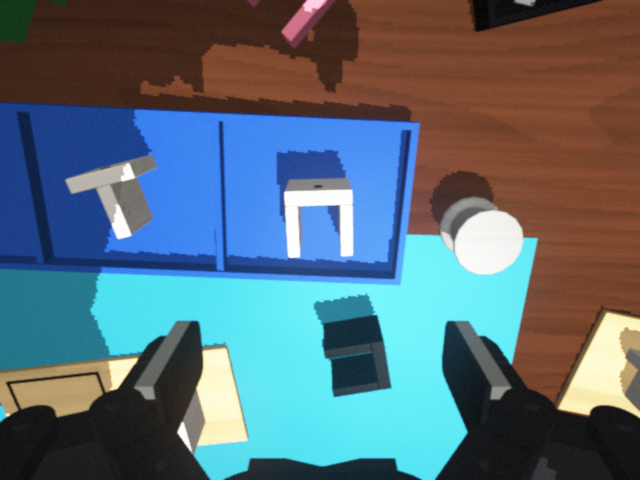

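The wrist view shows the U at pixels (284–353, 188–257), upright, at about (0.650,-0.089). The pads will pass on both sides if partly shut. I'm descending with the opening reduced to clear the right bin wall.

{"name": "drive_tool", "arguments": {"deltas": [{"hand": 0.78,"offset": [0.2,0.2,-5],"angular": [0,0,1]},{"hand": 0.78,"offset": [0.2,0.2,-9],"angular": [0,0,1]},{"hand": 0.78,"offset": [0.2,0.2,-11],"angular": [0,0,1]},{"hand": 0.78,"offset": [0.2,0.2,-11],"angular": [0,0,1]}]}}

```text
time: 2.28
tool_pos: [0.6499, -0.0899, 0.0595]
tcp_rot: [-3.14, -0.071, 0.005]
wrist_force: [-0.1, 0.3, 0.3]
width: 0.778
```

```bash
python3 - <<'E'
from h import *
s=bot.read_state(); print(s['tool_pos'],s['tcp_rot'],s['width'])
c=grab('wrist','w2')
E
```

```text
[ 0.64994994 -0.08994062  0.0594526 ] [-3.14016693 -0.07134755  0.00537839] 0.7781887687598539
```

View pics/w2.png

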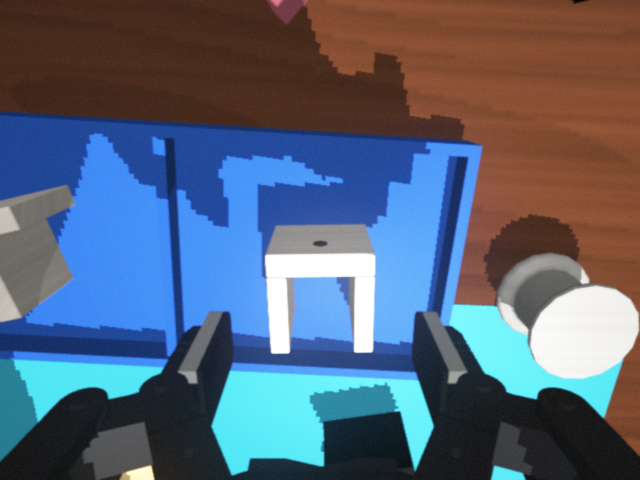

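The U (266–375) sits midway between the pads (231 and 414), so I descend and grip.

{"name": "drive_tool", "arguments": {"deltas": [{"hand": 0.78,"offset": [0.2,0,-3],"angular": [0,0,0]},{"hand": 0.78,"offset": [0.2,0,-4.7],"angular": [0,0,0]},{"hand": 0.78,"offset": [0.2,0,-4.7],"angular": [0,0,0]},{"hand": 0.3,"offset": [0.2,0,-4.7],"angular": [0,0,0]},{"hand": 0.3,"offset": [0.2,0,-4.7],"angular": [0,0,0]},{"hand": 0.3,"offset": [0.2,0,-4.7],"angular": [0,0,0]},{"hand": 0.3,"offset": [0.2,0,-4.7],"angular": [0,0,0]}], "force": 40}}

```text
time: 3.2
tool_pos: [0.655, -0.0894, 0.0156]
tcp_rot: [3.14, 0.073, 0.004]
wrist_force: [-0.4, -0.4, 5.6]
width: 0.505
```

Stopped at 43 mm, so the part is held. Lifting and carrying to above the square.

{"name": "drive_tool", "arguments": {"deltas": [{"hand": 0.3,"offset": [0,0,3],"angular": [0,0,0]},{"hand": 0.3,"offset": [0,0,8],"angular": [0,0,0]},{"hand": 0.3,"offset": [-4,4.4,9],"angular": [0,0,0]},{"hand": 0.3,"offset": [-8,8.8,9],"angular": [0,0,0]},{"hand": 0.3,"offset": [-12,13.2,9],"angular": [0,0,0]},{"hand": 0.3,"offset": [-16,17.6,9],"angular": [0,0,0]},{"hand": 0.3,"offset": [-20,22,9],"angular": [0,0,0]},{"hand": 0.3,"offset": [-20,22,9],"angular": [0,0,0]}]}}

```text
time: 4.2
tool_pos: [0.4498, 0.1327, 0.103]
tcp_rot: [-3.14, -0.081, 0.005]
wrist_force: [0.8, 0.4, -1.3]
width: 0.51
```

```bash
python3 - <<'E'
from h import *
s=bot.read_state(); print(s['tool_pos'],s['tcp_rot'],s['width'])
c=grab('wrist','w3'); t=grab('top','top3'); print('sq in wrist',proj(c,[.4534,.1312,.006]))
E
```

```text
[0.44982223 0.13274253 0.10303317] [-3.14049996 -0.08068407  0.00475931] 0.5099997188554711
sq in wrist [325.37614403 233.62093095]
```

View pics/w3.png

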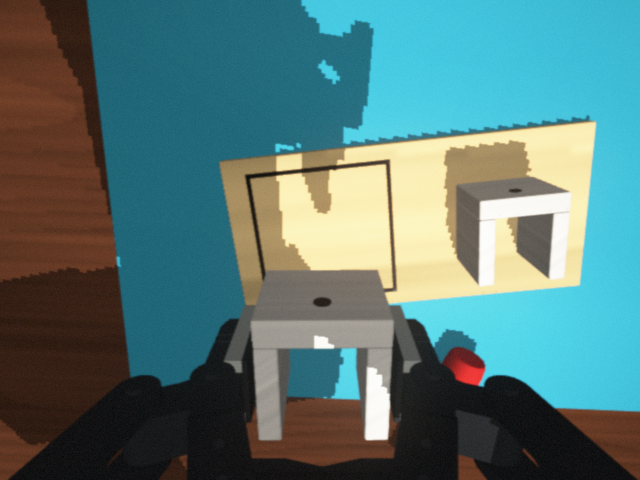

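The part is held upright. The square is ahead of it, with its centre projecting to (325,234). Measuring part centre and height in the hand from the outer back face corners.

```bash
python3 - <<'E'
from h import *
c=load('w3'); ap=lambda z,p:ray(c,p,z)
for name,a,b in(('top',(252,322),(392,320)),('bot',(260,271),(379,270))):
    z=np.linspace(.05,.17,1201); w=[np.linalg.norm(ap(q,a)-ap(q,b)) for q in z]
    q=z[np.argmin(abs(np.array(w)-.044))]; A,B=ap(q,a),ap(q,b); n=np.array([(A-B)[1],-(A-B)[0]])/.044
    print(name,q,A,B,'centre',(A+B)[:2]/2-.023*n,n)
sq=np.float32([(247,177),(389,161),(395,290),(264,305)])
print('3 corners',[ray(c,p,.006)[:2].round(4) for p in sq], 'diag mid',(ray(c,sq[0],.006)+ray(c,sq[2],.006))[:2]/2)
E
```

```text
top 0.1282 [0.4638848  0.15582397 0.1282    ] [0.46684127 0.11191967 0.1282    ] centre [0.44241306 0.1323264 ] [0.99782499 0.06719247]
bot 0.1014 [0.46956085 0.15703339 0.1014    ] [0.47221019 0.11309801 0.1014    ] centre [0.4479193  0.13368082] [0.99853124 0.06021225]
3 corners [array([0.4851, 0.1777]), array([0.4983, 0.0977]), array([0.4185, 0.0857]), array([0.4038, 0.1675])] diag mid [0.45180298 0.13168749]
```

Part centre is about (0.446,0.133) with its bottom at ≈0.094; the square is at (0.4525,0.1315). Lowering with that correction.

{"name": "drive_tool", "arguments": {"deltas": [{"hand": 0.3,"offset": [0.6,-0.1,-4],"angular": [0,0,0]},{"hand": 0.3,"offset": [0.6,-0.1,-7],"angular": [0,0,0]},{"hand": 0.3,"offset": [0.6,-0.1,-8],"angular": [0,0,0]},{"hand": 0.3,"offset": [0.6,-0.1,-8.3],"angular": [0,0,0]},{"hand": 0.3,"offset": [0.6,-0.1,-8.3],"angular": [0,0,0]}]}}

```text
time: 4.92
tool_pos: [0.4608, 0.1296, 0.0218]
tcp_rot: [-3.141, -0.072, -0.002]
wrist_force: [-0.7, -0.1, -1.0]
width: 0.508
```

```bash
python3 - <<'E'
from h import *
s=bot.read_state(); print(s['tool_pos'],s['tcp_rot'],s['wrist_force'])
c=grab('wrist','w4')
E
```

```text
[0.46081298 0.12962483 0.02177704] [-3.14051347e+00 -7.24267294e-02 -2.33761939e-03] [-0.70225152 -0.07861211 -0.98808154]
```

View pics/w4.png

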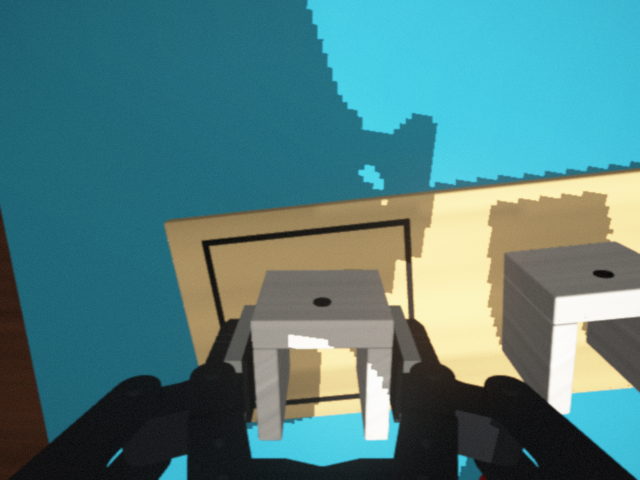

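The part is a few mm above the square, inside its outline. Quick measurement of the remaining offset.

```bash
python3 - <<'E'
from h import *
c=load('w4')
for z in(.006,.010,.014):
    A,B=ray(c,(264,271),z),ray(c,(380,270),z); n=np.array([(A-B)[1],-(A-B)[0]]); n/=np.linalg.norm(n); print(z,np.linalg.norm(A-B),(A+B)[:2]/2-.023*n)
P=[ray(c,p,.006)[:2] for p in((205,242),(408,221))]; d=P[1]-P[0]; print(P,np.linalg.norm(d),'sq centre',(P[0]+P[1])/2+.5*np.array([d[1],-d[0]])*-1, (P[0]+P[1])/2+.5*np.array([d[1],-d[0]]))
E
```

```text
0.006 0.04715274131417054 [0.45283632 0.12935714]
0.01 0.04596150938030622 [0.45455693 0.12943632]
0.014 0.044770277446441936 [0.45627755 0.12951549]
[array([0.4859456 , 0.17758511]), array([0.49829812, 0.09803125])] 0.08050714490416674 sq centre [0.53189878 0.14398444] [0.45234493 0.13163192]
```

{"name": "drive_tool", "arguments": {"deltas": [{"hand": 0.3,"offset": [-0.3,0.2,-0.3],"angular": [0,0,0]},{"hand": 0.3,"offset": [-0.3,0.2,-0.6],"angular": [0,0,0]},{"hand": 0.3,"offset": [-0.3,0.2,-0.6],"angular": [0,0,0]}]}}

```text
time: 5.35
tool_pos: [0.4568, 0.1321, 0.0165]
tcp_rot: [-3.141, -0.074, -0.0]
wrist_force: [-4.8, -0.0, 10.7]
width: 0.502
```

Contact on the board (10.7 N up). Release and retreat.

{"name": "drive_tool", "arguments": {"deltas": [{"hand": 0.3,"offset": [0,0,0.1],"angular": [0,0,0]},{"hand": 0.75,"offset": [0,0,0.1],"angular": [0,0,0]},{"hand": 0.75,"offset": [0,0,0.1],"angular": [0,0,0]},{"hand": 0.75,"offset": [0,0,0.1],"angular": [0,0,0]},{"hand": 0.75,"offset": [0,0,2],"angular": [0,0,0]},{"hand": 0.75,"offset": [0,0,6],"angular": [0,0,0]},{"hand": 0.75,"offset": [0,0,12],"angular": [0,0,0]},{"hand": 0.75,"offset": [0,0,12],"angular": [0,0,0]}]}}

```text
time: 6.35
tool_pos: [0.4612, 0.1328, 0.1406]
tcp_rot: [-3.138, -0.073, -0.017]
wrist_force: [0.3, 0.1, -0.3]
width: 0.747
```

```bash
python3 - <<'E'
from h import *
s=bot.read_state(); print(s['tool_pos'],s['wrist_force'],s['width'])
c=grab('wrist','w5'); f=c['frame']; print('sq',proj(c,[.4524,.1316,.046]))
m=cv2.inRange(cv2.cvtColor(f,cv2.COLOR_BGR2HSV),(0,0,150),(180,60,255)); cs,_=cv2.findContours(m,0,2)
for k in cs:
    if cv2.contourArea(k)>800: print(cv2.boundingRect(k),cv2.minAreaRect(np.array([ray(c,p[0],.046)[:2] for p in k],np.float32)))
E
```

```text
[0.46116574 0.13281781 0.14056605] [ 0.25924941  0.11472118 -0.31803054] 0.7465085940346483
sq [324.13052112 256.48680883]
(286, 217, 93, 76) ((0.45299825072288513, 0.12672607600688934), (0.048079028725624084, 0.05437363684177399), 3.369570016860962)
(385, 211, 44, 30) ((0.4736610949039459, 0.08434459567070007), (0.01620037667453289, 0.02528105303645134), 9.290955543518066)
(329, 137, 226, 165) ((0.47581321001052856, 0.0678124874830246), (0.08556684851646423, 0.1339883804321289), 9.160855293273926)
```

View pics/w5.png

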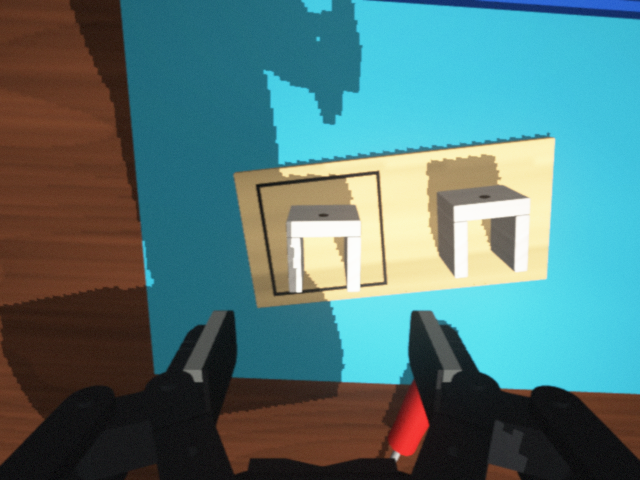

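The U stands upright on the board with its top face centred at (323,256). The square's centre projected to that height is (324,256), and the gripper is clear.

```bash
python3 -c "
from workcell import bot
print(bot.finish_job())"
```

```text
the job is handed in; nothing more can be done
None
```

The board on the mat carries a U sample, so I took the bare U heat sink from the right-hand bin compartment. I stood it upright in the empty square on that board, let go, raised the gripper clear and handed the job in at about 6.4 s.

**Final checks:**
- In the last wrist picture, the U's top-face centre (about pixel 323,256) falls on the square's projected centre (324,256). That is an error of about 1–2 mm against the 20 mm allowed.
- The heat sink looks upright, and the gripper was clear with almost no wrist force (under 0.5 N). I judged "at rest" from a single picture.
- The T part, the L part and the look-alikes were never touched.

**Disagreements:**
- The automatic contour of the placed part came out too wide (54 mm instead of 44 mm) because it merged with bright board pixels. I relied on the top-face edges read by eye instead.
- Measured tool positions ran about 3–8 mm from those commanded during the carry. I corrected this from the wrist camera before setting the part down.

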